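Scrap a worn pedal through the flap

TASK

In its lane on the scrap hopper's deck lies a worn orange pedal: push it along the deck with your fingertips so that it swings the yellow flap open, goes through and drops off the deck's end into the hopper, then draw the fingers back so that the flap swings shut behind it. Only slide the pedal, never lift or carry it. Leave the bearing cup standing in the other lane, that lane's flap and everything else on the bench as they are.

Things in the scene. Friction and masses are not known exactly. Their poses are not given: they have to be found in the camera images.
- hopper: Fixed green scrap hopper with feed deck, 410 long (x) x 224 wide x 116 high. Origin on the table below the flaps' hinge line, midway between the lanes. x runs along the lanes into the hopper, y left, z up. Deck top 55 above the table, from x=-220 (open front) to x=-22, where it ends. Lane centres y=+54 (left), y=-54 (right), each 100 clear between rails 8 wide, 12 high. Hopper floor at z=28.
- mouth_left (a point): Middle of the left lane (y=+54) on the deck's far end edge (x=-22, z=55 in the hopper's frame; axes as the hopper's). A part pushed off this edge drops 27 to the hopper floor. The doorway behind it, at x=0, is 100 wide and 55 high above the deck, between walls that begin at x=-22.
- mouth_right (a point): The same point of the right lane (y = -54).
- lintel (a point): Middle of the front lower edge of the green lintel over both doorways (hopper frame x=-6, y=0, z=110); its top is at z=116. Behind it a clear roof, z 110 to 114, reaches to x=190. Upright fingers can push a part until they meet the lintel: far enough for the part to fall off the deck's end.
- flap_left (a joint): Left lane's flap: yellow steel plate 90 wide, 46 high, 3 thick, 60 g, on a free hinge 51 above the deck at hopper x=0; lower edge 2 above deck level. 0 = hanging shut; grows (rad) as the lower edge swings into the hopper, up to 1.45. It cannot open outwards and falls shut by its own weight; under 1 N opens it.
- flap_right (a joint): Right lane's flap, the same.
- pedal: Worn orange bicycle pedal with a black middle, without its axle, a flat block 90 long (its x) x 62 wide (its y) x 22 high, 150 to 310 g, lying loose on the deck in one of the two lanes, its long side roughly along the lane. Origin: centre of its underside.
- pedal_center (a point): Centre of the pedal's body, 11 above its origin.
- cup: Bearing cup of bright aluminium, 44 diameter x 26 high, 90 g, standing loose on the deck in the lane without the pedal; not to be disturbed. Origin: centre of its underside.
- lube: Bystander: blue oil bottle with red cap, 48 diameter x 130 high, left of the hopper. Origin: centre of its underside.
- grease: Bystander: green jar with white lid, 64 diameter x 50 high, right of the deck. Origin: centre of its underside.
- driver: Bystander: screwdriver with red handle lying on the bench to the left.
- spanner: Bystander: steel spanner lying on the bench to the right.
- mug: Bystander: white mug, 80 diameter x 90 high, to the right.
- lockring: Bystander: steel ring, 48 diameter x 10 high, lying on the bench to the left.
Things that resemble listed ones, but are neither listed nor needed, are in the scene too. There is more than one size of the pedal; the one meant has the size given above.

How it is judged:
By the outcome, as a careful person would: the job done as asked, in the order asked, and still so for the second after the job is handed in, with the robot touching nothing.
It also fails if it takes over 38 s, if anything falls off the work surface, if the arm or the gripper's body presses on something with over 40 N, if the wrist force passes 120 N, or if a joint passes its speed limit or range.

ROBOT

A 6-joint arm with a two-finger parallel gripper is mounted at the origin on the work surface. World frame = base frame: x ahead of the robot, y to its left, z up, the work surface at z = 0. Lengths are in m, angles in rad, forces in N, time in s.
With the tool pointing down it reaches from about 0.35 to 0.8 m from the base axis. Payload 7.3 kg.
Tool frame: the origin (TCP) lies on the mounting face of the last link; the fingertips stand robot.tcp_to_tips ahead of it and the grasp point (between the pads) lies 155 mm ahead of it (robot.tcp_to_tips is the distance from the TCP to the fingertips, in m); z points along the fingers, y is the direction in which the jaws open and shut (so a half turn about z gives the same grasp; the last joint's range is limited). The gripper opens to 85 mm and grips with 20 to 120 N. Pads are 22 mm wide; open, the fingers measure 114 mm over their backs; the gripper's body (76 mm by 85 mm) begins 54 mm behind the grasp point. The pads swing forward as they close: fully open they stand 13 mm farther back than shut.
Start: joints at [-1.3, 0.342, 1.524, -0, 1.275, -0.146], TCP at [0.213, -0.48, 0.405] pointing down, gripper open.
Joint ranges: [-2.53, 2.53], [-0.77, 2.02], [0.04, 2.7], [-1, 4.14], [0.28, 2.66], [-3.11, 3.11]. Speed limits (rad/s): [2.57, 2.57, 3.14, 3.14, 3.14, 3.14].

INTERFACE

Orientations are given as a unit quaternion [x, y, z, w].
In Python, from station import robot, vision gives the robot as it stands.
- The arm moves only by the tool carry_out, never from a script. Its argument "commands" is a list that holds one entry, the list of rows, each a list of 4 numbers: the shift along the world's x, y, z in mm, then the turn about the world's z in degrees. A call has 1 to 12 rows; each row shifts and turns the commanded pose from where the row before left it; what a row does not reach is not made up. A row lasts 1/12 s, in which the tool goes at most 41.7 mm and 7.16 degrees, less where a joint would pass 70% of its speed; a pose out of reach is approached as far as the arm can. A call with a gripper value outside its range is refused whole. "grip" is the closure, from 0 (fully open) to 1 (shut), set as the call begins (left out, the last holds). The fingers move at their own pace and stop on an object; "squeeze" is the grip in N (left out, the last holds). Time passes only in rows, so rows that do not move let the fingers close. It gives the time, the measured TCP pose, the force and the opening at its end, in the units of the state.
- robot.read_state(): the state, without advancing time (a new reading comes with each control period).
- vision.get_image(name): name is "scene" or "top"; returns the picture (420x560x3 uint8, red, green, blue); there is no depth.
- vision.camera_model(name): a dict with "camera_matrix" (3x3 intrinsics, pixels), "R" (3x3) and "t" (3): a world point X has camera coordinates R X + t. Camera axes: x right, y down, z forward; pixel columns grow to the right and rows downward; lengths in m; the calibration is good to about 2 mm. A picture is of the moment at which its call begins. camera_model takes no time and is no camera call.
- robot.sign_off(): hands the job in, once; it reports no verdict.
The state is a dict: "t": time; "joint_positions": joint angles; "joint_velocities": joint speeds; "joint_efforts": joint torques, N m; "tool_pos": TCP position; "tcp_rot": TCP orientation; "contact_force": force on the tool from outside, world axes, zero at the start; "ft_torque": the same for the moment, N m; "opening": finger opening in m.
Only numpy, scipy, OpenCV 4.12 (cv2) and the standard library are available. Lean on these libraries where they do the work, as an engineer would, in place of code of your own. Each camera call takes 0.05 s, during which the arm holds its last target. There are 200 camera calls.

## Working session

There is one attempt and no reset: what is moved stays moved. The work goes in short steps, Python scripts to look and compute and a tool call to move; the robot and the scene stay as the last step left them, time stands still between calls to the robot, and variables do not carry over. Pictures are saved under pics/ and viewed, about 8 in all and at most 12, crops included, and the job is handed in when it is done.

Besides the shell and the picture viewer there is one more tool, called after "Emit:" by a JSON object that holds its "name" and its "arguments". carry_out: Moves the arm, as the interface text tells. Its arguments: {"type":"object","properties":{"commands":{"type":"array"},"grip":{"type":"number"},"squeeze":{"type":"number"}},"required":["commands"]}

```bash
mkdir -p pics; python3 - <<'E'
from station import robot, vision
import cv2
for n in("scene","top"):
    cv2.imwrite(f"pics/{n}0.png",cv2.resize(vision.get_image(n)[:,:,::-1],(800,600),interpolation=cv2.INTER_CUBIC))
    c=vision.camera_model(n);print(n,c)
s=robot.read_state();print(s, robot.tcp_to_tips)
E
```

```text
scene {'camera_matrix': array([[443.76890921,   0.        , 288.92265054],
       [  0.        , 443.76890921, 214.14496693],
       [  0.        ,   0.        ,   1.        ]]), 'R': array([[-0.82869321,  0.55968293, -0.00475188],
       [ 0.44052906,  0.6469842 , -0.62237094],
       [-0.345256  , -0.51784791, -0.78270801]]), 't': array([ 0.41031144, -0.20926329,  1.42721918])}
top {'camera_matrix': array([[446.34835333,   0.        , 277.78505283],
       [  0.        , 446.34835333, 213.09147896],
       [  0.        ,   0.        ,   1.        ]]), 'R': array([[-0.01558739, -0.99970638, -0.01855246],
       [-0.98816558,  0.01823387, -0.15230335],
       [ 0.15259692,  0.01595889, -0.98815965]]), 't': array([0.0620565 , 0.53234384, 1.17490581])}
{'t': 0.1, 'joint_positions': array([-1.30003172e+00,  3.42658312e-01,  1.52492041e+00, -9.92520605e-07,
        1.27536462e+00, -1.45985270e-01]), 'joint_velocities': array([-0.00092019, -0.00289696, -0.00257778, -0.00059015, -0.00061812,
        0.0013756 ]), 'joint_efforts': array([ 1.85123063e-03, -4.34449232e+01, -2.46490788e+01, -3.07822038e-04,
        4.75989291e-03, -1.05660718e-06]), 'tool_pos': array([ 0.21251158, -0.47994184,  0.40409293]), 'tcp_rot': array([ 9.78368131e-01,  2.06870358e-01, -4.25809112e-05, -6.74000669e-04]), 'contact_force': array([-0.11539227,  0.03865549, -1.09808269]), 'ft_torque': array([ 0.02696305, -0.01579556, -0.02077295]), 'opening': 0.08554583793556639} 0.1734
```

View pics/scene0.png

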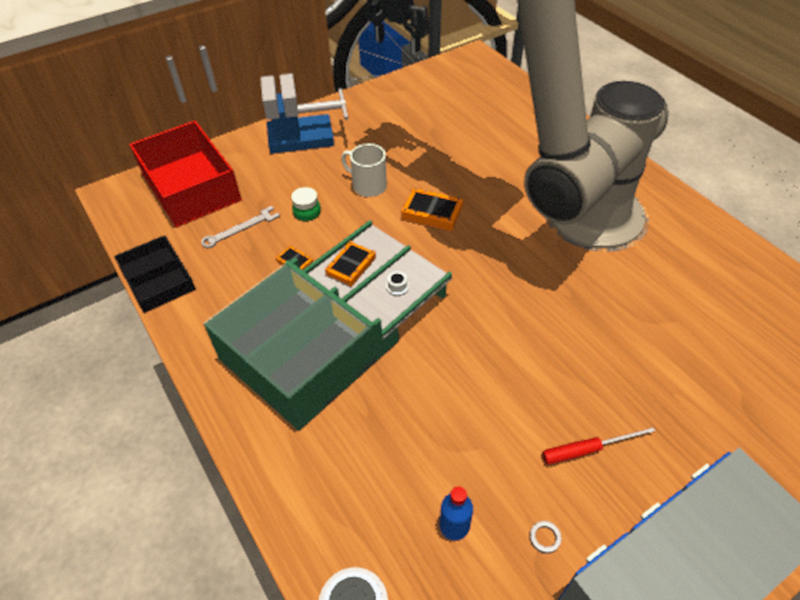

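View pics/top0.png

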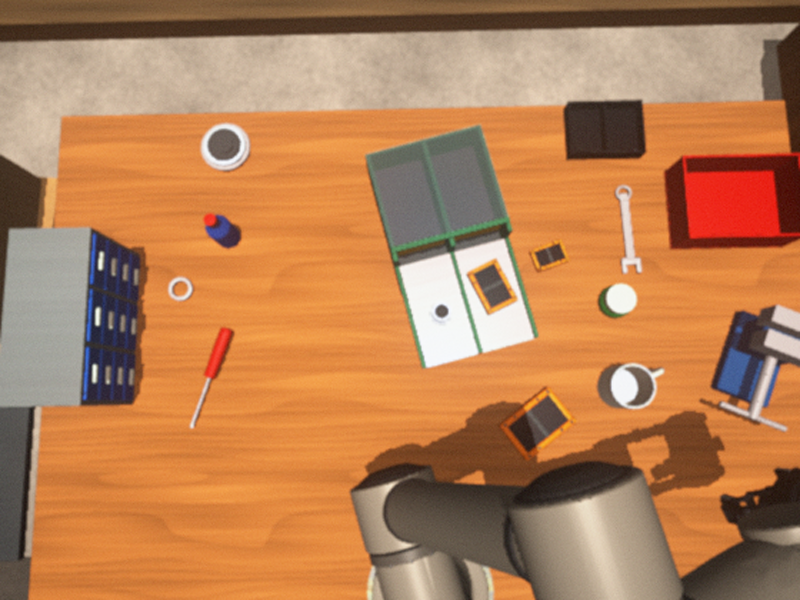

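The pedal is in the right lane (top view around 492,286 of 800x600) and the cup is in the left lane (441,313). Two other pedals, one larger and one smaller, lie on the bench. Next I'll crop both views closer to measure.

```bash
python3 - <<'E'
from station import robot, vision
import cv2
t=vision.get_image("top")[:,:,::-1]; s=vision.get_image("scene")[:,:,::-1]
cv2.imwrite("pics/t1.png",cv2.resize(t[140:265,260:390],None,fx=4.6,fy=4.6,interpolation=cv2.INTER_CUBIC))
cv2.imwrite("pics/s1.png",cv2.resize(s[150:270,185:325],None,fx=5,fy=5,interpolation=cv2.INTER_CUBIC))
E
```

```text
(no output)
```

View pics/t1.png

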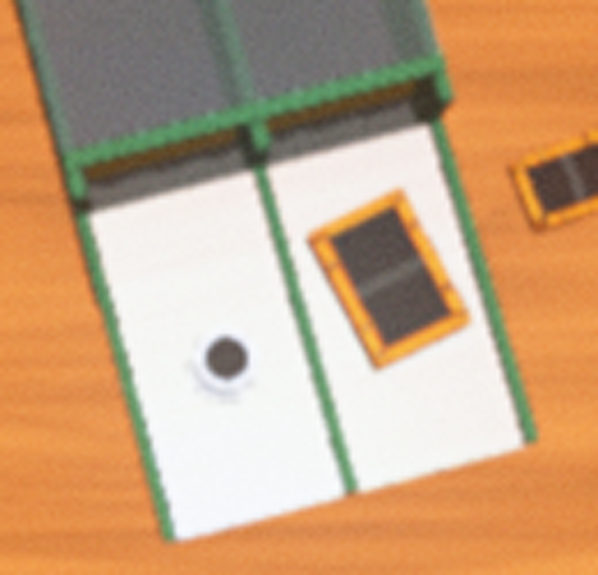

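View pics/s1.png

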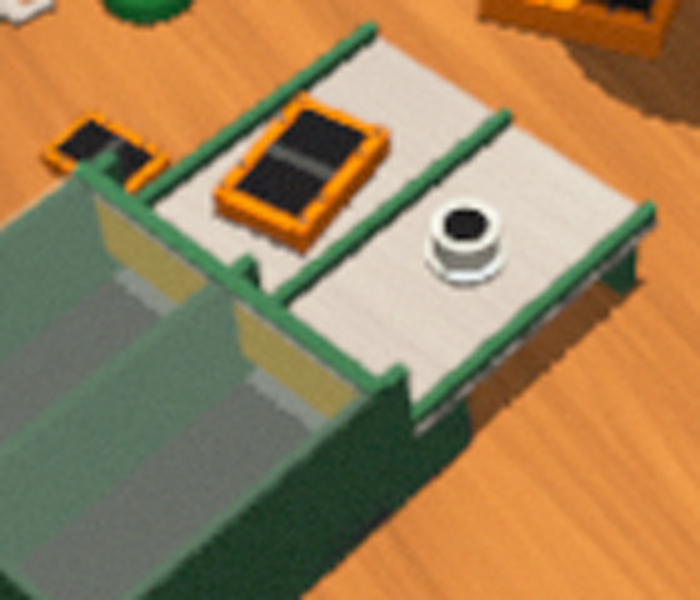

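```bash
cat > h.py <<'E'
import numpy as np, cv2
from scipy.optimize import least_squares
from station import robot, vision
C={n:vision.camera_model(n) for n in("top","scene")}
def pix(n,p):
    p=np.array(p,float)
    return (p+.5)/4.6-.5+[260,140] if n=="top" else (p+.5)/5-.5+[185,150]
def proj(n,X):
    c=C[n];q=(np.atleast_2d(X)@c["R"].T+c["t"])@c["camera_matrix"].T
    return q[:,:2]/q[:,2:]
def body(p,P):
    c,s=np.cos(p[3]),np.sin(p[3]);P=np.array(P,float)/1000
    return P@np.array([[c,s,0],[-s,c,0],[0,0,1]])+p[:3]
def fit(obs,x0):
    r=lambda p:np.concatenate([(proj(n,body(p,[P]))[0]-pix(n,u)) for n,u,P in obs])
    o=least_squares(r,x0,loss="soft_l1");return o.x,o.fun.reshape(-1,2)
E
python3 - <<'E'
from h import *
H=[("top",(92,211),(-22,104,55)),("top",(432,124),(-22,-104,55)),("top",(175,538),(-220,104,55)),("top",(524,447),(-220,-104,55)),
("top",(350,490),(-220,0,67)),("scene",(650,207),(-220,108,67)),("scene",(508,115),(-220,0,67)),("scene",(375,27),(-220,-108,67))]
h,r=fit(H,[.7,0,0,.2]);print("hopper",h,"\n",r.round(2))
P=[(45,-31,22),(45,31,22),(-45,31,22),(-45,-31,22)]
T=[(402,190),(310,238),(377,367),(468,322)];S=[(217,198),(305,235),(385,135),(302,97)]
p,r=fit([("top",u,P[i]) for i,u in enumerate(T)]+[("scene",u,P[i]) for i,u in enumerate(S)],[.6,-.1,.05,.2]);print("pedal",p,"\n",r.round(2))
c,s=np.cos(h[3]),np.sin(h[3]);d=p-h
print("rel",(c*d[0]+s*d[1])*1e3,(-s*d[0]+c*d[1])*1e3,d[2]*1e3,np.degrees(d[3]),"yaw",np.degrees(h[3]),np.degrees(p[3]))
for k in range(4):
  a=[]
  for n,u in(("top",T[k]),("scene",S[k])):
    K=C[n];a.append((K["camera_matrix"]@np.c_[K["R"],K["t"]],pix(n,u)))
  X=cv2.triangulatePoints(a[0][0],a[1][0],a[0][1],a[1][1]).ravel();print((X[:3]/X[3]*1e3).round(1))
for X in [(-120,-54),(-200,-54),(-20,-54)]: print(X,body(h,[(*X,55)]).round(4))
E
```

```text
hopper [ 0.65263854 -0.0490359  -0.00266028  0.2306617 ] 
 [[-0.19  0.09]
 [-0.36  0.56]
 [-0.04 -0.35]
 [-0.36  0.28]
 [ 0.25  0.14]
 [-0.31  0.34]
 [-0.39 -0.3 ]
 [-0.28 -0.42]]
pedal [ 0.559201   -0.12460131  0.04953123  0.45108685] 
 [[-0.52 -0.27]
 [-1.06 -0.42]
 [ 0.23  1.31]
 [ 1.16  0.61]
 [-1.42 -0.21]
 [-0.34  0.87]
 [ 1.28 -0.05]
 [-0.36 -0.28]]
rel -108.2387774652023 -52.20223194797386 52.19150972112569 12.629430873622946 yaw 13.21594208843273 25.845372962055674
[ 611.1 -133.2   69.8]
[584.4 -79.4  71.9]
[ 508.9 -115.9   73.7]
[ 533.3 -168.5   74.2]
(-120, -54) [[ 0.5482 -0.129   0.0523]]
(-200, -54) [[ 0.4703 -0.1473  0.0523]]
(-20, -54) [[ 0.6455 -0.1062  0.0523]]
```

Emit:
{"name": "carry_out", "arguments": {"commands": [[[22,28,0,-0.9],[22,28,0,-0.9],[22,28,0,-0.9],[22,28,0,-0.9],[22,28,0,-0.9],[22,28,0,-0.9],[22,28,0,-0.9],[22,28,0,-0.9],[22,28,0,-0.9],[22,28,0,-0.9],[22,28,0,-0.9],[22,28,0,-0.9]]], "grip": 0.64, "squeeze": 40}}

```text
t: 1.2
tool_pos: [0.4773, -0.1424, 0.4047]
tcp_rot: [0.994, 0.114, -0.0, 0.0]
contact_force: [0.8, -1.6, -1.0]
opening: 0.0308
```

Emit:
{"name": "carry_out", "arguments": {"commands": [[[0,0,-30,0],[0,0,-30,0],[0,0,-30,0],[0,0,-20,0],[0,0,0,0],[0,0,0,0]]]}}

```text
t: 1.7
tool_pos: [0.4765, -0.144, 0.2943]
tcp_rot: [0.993, 0.114, -0.001, -0.001]
contact_force: [0.5, 0.1, 1.4]
opening: 0.0309
```

Emit:
{"name": "carry_out", "arguments": {"commands": [[[-1.5,-2,-17,0],[0,0,-17,0],[0,0,-12,0],[0,0,-6,0],[0,0,0,0],[0,0,0,0]]]}}

```text
t: 2.2
tool_pos: [0.4755, -0.1463, 0.2439]
tcp_rot: [0.993, 0.114, 0.001, 0.001]
contact_force: [0.0, 0.6, 0.2]
opening: 0.0311
```

```bash
python3 - <<'E'
from h import *
t=vision.get_image("top")[:,:,::-1]; s=vision.get_image("scene")[:,:,::-1]
a=cv2.resize(t[140:265,260:390],(400,385),interpolation=cv2.INTER_CUBIC)
b=cv2.resize(s[140:265,195:325],(400,385),interpolation=cv2.INTER_CUBIC)
cv2.imwrite("pics/c2.png",np.hstack([a,b]))
E
```

```text
(no output)
```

View pics/c2.png

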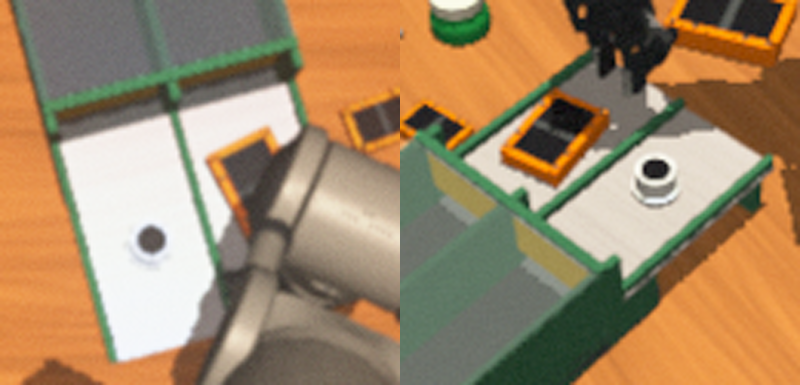

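The two-finger tips sit behind the pedal between the right lane's rails (scene half, around 605,75 and 635,90), and the cup hasn't moved. I'll lower the tips gently and start the push.

Emit:
{"name": "carry_out", "arguments": {"commands": [[[0,0,-4,0],[0,0,-3,0],[0,0,-2,0],[0,0,0,0],[0,0,0,0]]]}}

```text
t: 2.72
tool_pos: [0.475, -0.146, 0.2336]
tcp_rot: [0.993, 0.114, -0.0, -0.0]
contact_force: [-0.2, 1.2, 0.2]
opening: 0.0312
```

Emit:
{"name": "carry_out", "arguments": {"commands": [[[4,0.9,0,0],[7,1.6,0,0],[7,1.6,0,0],[7,1.6,0,0],[7,1.6,0,0],[7,1.6,0,0],[7,1.6,0,0],[7,1.6,0,0],[7,1.6,0,0],[7,1.6,0,0],[4,1,0,0],[0,0,0,0]]]}}

```text
t: 3.72
tool_pos: [0.547, -0.1296, 0.2337]
tcp_rot: [0.993, 0.114, 0.001, 0.0]
contact_force: [-0.3, -0.1, 0.7]
opening: 0.0307
```

```bash
python3 - <<'E'
from h import *
t=vision.get_image("top")[:,:,::-1]; s=vision.get_image("scene")[:,:,::-1]
a=cv2.resize(t[120:245,260:390],(400,385),interpolation=cv2.INTER_CUBIC)
b=cv2.resize(s[140:265,195:325],(400,385),interpolation=cv2.INTER_CUBIC)
cv2.imwrite("pics/c3.png",np.hstack([a,b]))
E
```

```text
(no output)
```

View pics/c3.png

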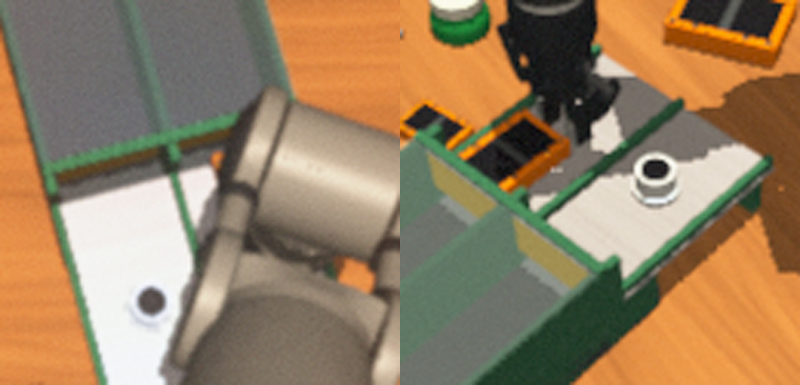

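The pedal has straightened in its lane and its front is at the deck's end. The cup is untouched and the forces are near zero. I'll keep pushing.

Emit:
{"name": "carry_out", "arguments": {"commands": [[[4,1,0,0],[7,1.6,0,0],[7,1.6,0,0],[7,1.6,0,0],[7,1.6,0,0],[7,1.7,0,0],[7,1.7,0,0],[7,1.7,0,0],[7,1.7,0,0],[7,1.7,0,0],[4,0.9,0,0],[0,0,0,0]]]}}

```text
t: 4.82
tool_pos: [0.618, -0.1126, 0.2336]
tcp_rot: [0.993, 0.114, 0.001, 0.0]
contact_force: [-0.2, 0.4, 0.0]
opening: 0.0309
```

Emit:
{"name": "carry_out", "arguments": {"commands": [[[5,1.2,0,0],[5,1.2,0,0],[5,1.2,0,0],[5,1.2,0,0],[3,0.7,0,0],[0,0,0,0],[0,0,0,0]]]}}

```text
t: 5.4
tool_pos: [0.6402, -0.1074, 0.2337]
tcp_rot: [0.993, 0.114, 0.0, 0.0]
contact_force: [-0.0, 0.1, -0.3]
opening: 0.0311
```

```bash
python3 - <<'E'
from h import *
t=vision.get_image("top")[:,:,::-1]; s=vision.get_image("scene")[:,:,::-1]
a=cv2.resize(t[80:205,250:380],(400,385),interpolation=cv2.INTER_CUBIC)
b=cv2.resize(s[150:275,165:295],(400,385),interpolation=cv2.INTER_CUBIC)
cv2.imwrite("pics/c4.png",np.hstack([a,b]))
E
```

```text
(no output)
```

View pics/c4.png

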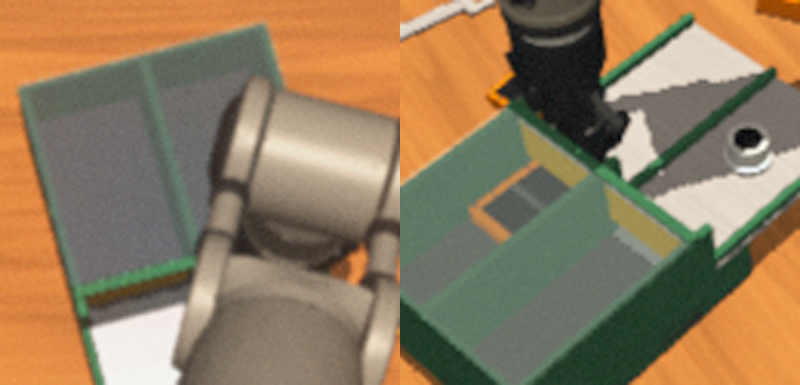

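The pedal is in the hopper behind the flap (scene half, around 525,195), and the cup is still standing. I'll draw the fingers back along the lane and then lift them.

Emit:
{"name": "carry_out", "arguments": {"commands": [[[-8,-1.9,0,0],[-16,-3.7,0,0],[-16,-3.7,0,0],[-16,-3.8,0,0],[-16,-3.8,0,0],[-16,-3.8,0,0],[-16,-3.8,0,0],[-16,-3.8,0,0],[-16,-3.7,0,0],[-16,-3.7,0,0],[-8,-1.9,0,0],[0,0,0,0]]]}}

```text
t: 6.5
tool_pos: [0.4788, -0.1453, 0.2339]
tcp_rot: [0.994, 0.113, -0.0, -0.0]
contact_force: [-0.3, -0.0, 0.2]
opening: 0.0308
```

Emit:
{"name": "carry_out", "arguments": {"commands": [[[0,0,15,0],[0,0,30,0],[0,0,30,0],[0,0,30,0],[0,0,25,0],[-15,-25,0,0],[-15,-25,0,0],[-15,-25,0,0],[-15,-25,0,0],[-15,-25,0,0],[0,0,0,0],[0,0,0,0]]]}}

```text
t: 7.5
tool_pos: [0.4051, -0.2711, 0.3639]
tcp_rot: [0.994, 0.113, 0.0, 0.0]
contact_force: [0.4, 0.5, -1.1]
opening: 0.031
```

```bash
python3 - <<'E'
from h import *
t=vision.get_image("top")[:,:,::-1]; s=vision.get_image("scene")[:,:,::-1]
a=cv2.resize(t[80:265,250:390],(400,529),interpolation=cv2.INTER_CUBIC)
b=cv2.resize(s[150:305,140:257],(400,530),interpolation=cv2.INTER_CUBIC)[:529]
cv2.imwrite("pics/c5.png",np.hstack([a,b]))
cv2.imwrite("pics/c6.png",cv2.resize(s,(800,600)))
E
```

```text
(no output)
```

View pics/c5.png

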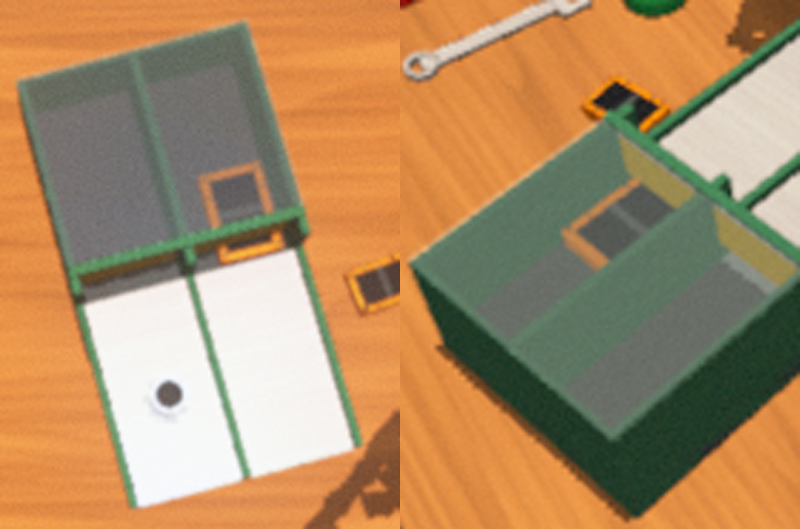

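View pics/c6.png

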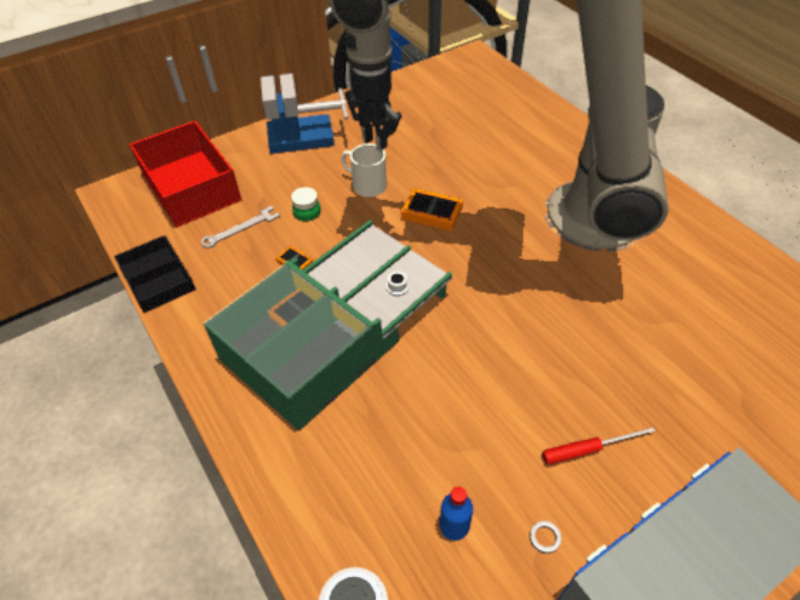

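The flap looks shut and the cup hasn't moved. I still need to confirm that the pedal lies flat on the hopper floor and isn't propped on the deck edge.

```bash
python3 - <<'E'
from h import *
h=np.array([.65264,-.04904,0,.23066])
def crop(n,o,w,hh,f):
    im=vision.get_image(n)[:,:,::-1][o[1]:o[1]+hh,o[0]:o[0]+w]
    return cv2.resize(im,None,fx=f,fy=f,interpolation=cv2.INTER_CUBIC)
out=[]
for n,o in(("top",(310,125)),("scene",(175,175))):
    im=crop(n,o,55,60,7);im2=im.copy()
    out.append(im2)
    fl=[(-14,-85,50),(-14,-23,50),(76,-23,50),(76,-85,50)]      # flat on floor
    a=np.radians(17);ti=[(-20+22*np.sin(a)+ (90*np.cos(a) if k in(2,3) else 0),-85 if k in(0,3) else -23,55+22*np.cos(a)-(27 if k in(2,3) else 0)) for k in range(4)]
    for P,col in((fl,(255,0,255)),(ti,(255,255,0))):
        u=((proj(n,body(h,P))-o+.5)*7).astype(int)
        cv2.polylines(im2,[u],True,col,1)
cv2.imwrite("pics/c7.png",np.hstack(out))
E
```

```text
(no output)
```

View pics/c7.png

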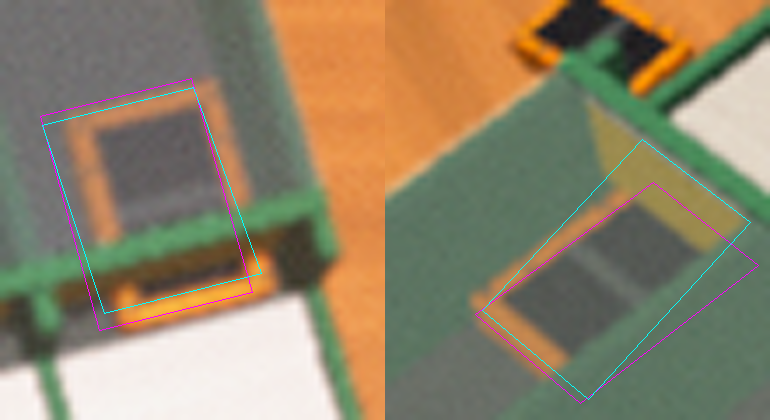

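```bash
python3 -c "
from station import robot
print(robot.sign_off(), robot.read_state()['t'])"
```

```text
the job is handed in; nothing more can be done
the job is handed in; nothing more can be done
```

I slid the orange pedal along the right lane with two half-open fingertips. It swung the yellow flap open, went through and dropped into the hopper. Then I drew the fingers back and lifted clear, and handed the job in at about 8 s of the 38 s allowed.

- **Pedal:** The last pictures show it in the hopper, about 10 mm right of the lane centre. In the scene view its left edge slopes −0.78, against −0.75 expected lying flat and −1.08 if propped on the deck edge. In the top view alone its length doesn't clearly tell the two apart.
- **Flap:** It hangs shut behind the pedal and looks the same as before the push.
- **Everything else:** The cup, the left flap and the other things on the bench look unmoved, judged by eye from the pictures. The gripper was touching nothing at the end.
- **Forces:** The readings at the end of each move stayed under about 2 N.
- **Disagreement:** My measured deck height came out about 3 mm below the 55 mm given. I used the given height, and there was no sign of the tips touching the deck.

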